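# Set up a casserole for steaming

### The arm

A 6-joint arm with a two-finger parallel gripper is mounted at the origin on a cart in front of the work surface, level with it; the furniture and walls round the work are solid. World frame = base frame: x ahead of the robot, y to its left, z up, the work surface at z = 0. Lengths are in m, angles in rad, forces in N, time in s.
With the tool pointing down it reaches from about 0.275 to 0.825 m from the base axis. Payload 4.9 kg.
Tool frame: the origin (TCP) lies midway between the tips of the shut fingers; the grasp point (between the pads) lies 19 mm behind it (grip_point_offset is the distance from the TCP to the grasp point, in m); z points along the fingers, y is the line along which they close (so a half turn about z gives the same grasp; the last joint's range is limited). The gripper opens to 85 mm and grips with 20 to 120 N. Pads are 22 mm wide; open, the fingers measure 114 mm over their backs; the gripper's body (76 mm by 85 mm) begins 54 mm behind the grasp point. The pads swing forward as they close: fully open they stand 13 mm farther back than shut.
Start: joints at [-1.451, 0.326, -0.193, 1.052, 0, 1.437], TCP at [0.138, -0.532, 0.231] pointing down, gripper open.
Joint ranges: [-2.65, 2.65], [-0.97, 1.79], [-1.3, 1.35], [-1.93, 2.1], [-1.47, 1.37], [-3.14, 3.14]. Speed limits (rad/s): [2.57, 2.57, 3.14, 3.14, 3.14, 3.14].

### API

Orientations are given as a rotation vector (axis times angle).
In Python, from cell import * gives the robot as it stands. Calls block until the motion is done:
- movep(position, orientation): joint-space move of the TCP to a pose.
- move_l(position, velocity=0.15, rot=None, until_force=None): straight line of the TCP; rot=None keeps the orientation; velocity is the mean speed in m/s. With until_force (N) it stops when the force on the tool has changed by that much, and returns True; else False.
- set_joints(angles): joint-space move.
- let_go() and grab(newtons=None): open the fingers fully, or close them until they stop; newtons is the grip in N (None keeps the last).
- sleep(seconds).
- ik(position, orientation): joint angles nearest the present ones, or None.
- get_state(): the state.
- grab_frame(name): name is "scene" or "side" or "wrist"; returns a dict with "img" (480x640x3 uint8, red, green, blue), "fx", "fy", "cx", "cy" (pixels), "cam_to_world" (4x4, takes a point from camera to world coordinates); the wrist camera has in their place "T_tool_cam" (4x4, takes a point from camera to tool coordinates, whose origin is the TCP and whose axes are the flange's). Camera axes: x right, y down, z forward; pixel columns grow to the right and rows downward; lengths in m; the calibration is good to about 2 mm. A picture is of the moment at which its call begins: read the wrist's pose just before it. There is no depth.
A pose or a line that the arm cannot do raises MotionError and nothing moves.
- sign_off(): hands the job in; it is judged then, once.
Trained networks look in the newest picture that a camera, given by its name, has taken for a name from the list of things; names that differ only in an ending like _2 or _b are one class to them, and where a whole thing is asked for, a point or a joint stands for the part that bears it (a point fixed in the world has none). Each returns a list of dicts, best first, with "score" (0 to 1); they miss things now and then, are a little off and sometimes report something else, mostly with a low value. They report only what shows in the picture. A call takes as long as a camera call.
- spot_in(camera, name): "centre" ([column, row] in pixels, amid what is visible of it).
- silhouettes(camera, name): "mask" (480x640 bool, what is visible of it) and "centre" ([column, row] in pixels, amid what is visible of it).
- tip_of(camera, name): "centre" ([column, row] in pixels: a listed point, or the origin of a listed thing).
The state is a dict: "clock": time; "q": joint angles; "joint_velocities": joint speeds; "tau": joint torques, N m; "position": TCP position; "eef_rot": TCP orientation; "contact_force": force on the tool from outside, world axes, zero at the start; "wrist_torque": the same for the moment, N m; "finger_gap": opening from 0.0 (shut) to 1.0 (fully open); "grasp_force": force on a finger pad.
Only numpy, scipy, OpenCV 4.12 (cv2) and the standard library are available. Lean on these libraries where they do the work, as an engineer would, in place of code of your own. Each camera call takes 0.05 s, during which the arm holds its last target. There are 200 camera calls.

### The job

Set up the open steel casserole for steaming: stand the steamer rack (perforated disc with the orange post) on its feet on the floor of the casserole, about in the middle, and let it go, then put the plain steel lid level and centred on the casserole and let go of it. Leave the casserole about where it is, and do not disturb the black glass lid, the small saucepan or the tin.

Things in the scene. Friction and masses are not known exactly. Their poses are not given: they have to be found in the camera images.
- pot_floor (a point): centre of the inner floor of the open two-handled steel casserole (loose, 0.82 kg): 9 mm above the table, z axis up. Outer diameter 204 mm, rim 78 mm above this point (87 mm above the table). Treat its walls as thick: clear inside diameter 130 mm, so let go inside it with a small opening. Two loop handles lie along this y axis, reaching 138 mm out.
- rack_grip (a point): steamer rack (0.18 kg): aluminium plate with dark holes, diameter 96 mm, 22 to 27 mm above its three feet, with an upright orange post in the middle. This point is on the post's axis, 60 mm above the underside of the feet, z axis up; grip here (post 22 mm in diameter from 40 to its top at 73 mm above the feet). Standing in the casserole, this point is 60 mm above pot_floor.
- steel_lid_knob (a point): plain steel domed casserole lid (0.28 kg), diameter 209 mm: this point is the middle of its knob, on the lid's axis, z axis up. The knob is round, tapering from 54 mm wide 12 mm below this point to 44 mm 7 mm above it; its top is 10 mm above. The dome round its foot is 14 mm below this point. On the table this point is 42 mm up; on the casserole's rim 120 mm above pot_floor.
- glass_lid: bystander: black glass saucepan lid with a wire loop, 166 mm in diameter, 46 mm high, lying on the table; origin at the centre of its underside. Too small for the casserole; leave it alone.
- saucepan_mid (a point): bystander: small steel saucepan without lid, 168 mm in diameter, 89 mm high, one long wire handle; this point is on the axis of its bowl, 45 mm above the table. Leave it alone.
- tin: bystander: food tin with a green label, 75 mm in diameter, 58 mm high; origin at the centre of its underside. Leave it alone.

How it is judged:
By the outcome, as a careful person would: the job done as asked, in the order asked, and still so for the second after the job is handed in, with the robot touching nothing.
It also fails if it takes over 51 s, if anything falls off the work surface, if the arm or the gripper's body presses on something with over 40 N, if the wrist force passes 120 N, or if a joint passes its speed limit or range.

## Working session

There is one attempt and no reset: what is moved stays moved. The work goes in short steps, each a Python script; the robot and the scene stay as the last script left them, time stands still between calls to the robot, and variables do not carry over. Pictures are saved under pics/ and viewed, at most 10 in all, crops included, and the job is handed in when it is done.

```bash
mkdir -p pics
cat > h.py <<'E'
from cell import *
import numpy as np, cv2
from scipy.spatial.transform import Rotation as R
def frame(n):
    s=get_state(); f=grab_frame(n)
    if "cam_to_world" in f: T=np.array(f["cam_to_world"])
    else:
        W=np.eye(4); W[:3,:3]=R.from_rotvec(s["eef_rot"]).as_matrix(); W[:3,3]=s["position"]; T=W@np.array(f["T_tool_cam"])
    f["T"]=T; return f
def ray(f,px):
    d=f["T"][:3,:3]@np.array([(px[0]-f["cx"])/f["fx"],(px[1]-f["cy"])/f["fy"],1]); return f["T"][:3,3],d/np.linalg.norm(d)
def onz(f,px,z):
    o,d=ray(f,px); return o+d*(z-o[2])/d[2]
def tri(rays):
    A=sum(np.eye(3)-np.outer(d,d) for o,d in rays); b=sum((np.eye(3)-np.outer(d,d))@o for o,d in rays)
    return np.linalg.solve(A,b)
def save(f,n): cv2.imwrite("pics/"+n,f["img"][:,:,::-1])
Z={"pot_floor":.009,"rack_grip":.06,"steel_lid_knob":.042,"glass_lid":0,"saucepan_mid":.045,"tin":0}
E
python3 - <<'E'
from h import *
np.set_printoptions(precision=3,suppress=True)
fs={}
for c in ["scene","side","wrist"]:
    fs[c]=f=frame(c); save(f,c+"0.png"); print(c,f["T"][:3,3],f["T"][:3,2])
    for n in Z:
        for r in tip_of(c,n)[:2]:
            print(c,n,round(r["score"],2),np.array(r["centre"]),onz(f,r["centre"],Z[n]))
print(get_state())
E
```

```text
scene [0.025 1.073 1.293] [ 0.336 -0.556 -0.76 ]
scene pot_floor 0.93 [329.2 222.3] [0.597 0.079 0.009]
scene rack_grip 0.82 [424.5 166.6] [ 0.437 -0.223  0.06 ]
scene steel_lid_knob 0.87 [328.7 308.4] [0.438 0.357 0.042]
scene glass_lid 0.68 [328.4 157.3] [ 0.745 -0.171  0.   ]
scene saucepan_mid 0.91 [255.4 251.7] [0.701 0.3   0.045]
scene saucepan_mid 0.73 [257.  339.6] [0.542 0.523 0.045]
scene tin 0.66 [256.  339.1] [ 0.563  0.503 -0.   ]
side [0.449 1.267 0.691] [ 0.096 -0.87  -0.484]
side pot_floor 0.71 [324.4 241. ] [0.59  0.093 0.009]
side rack_grip 0.94 [389.1 179.3] [ 0.428 -0.211  0.06 ]
side steel_lid_knob 0.78 [382.7 294.9] [0.435 0.361 0.042]
side glass_lid 0.67 [284.3 202.1] [ 0.739 -0.144  0.   ]
side saucepan_mid 0.92 [267.7 267.9] [0.695 0.289 0.045]
side tin 0.61 [313.6 350.5] [0.563 0.499 0.   ]
wrist [ 0.213 -0.512  0.374] [-0.294 -0.076 -0.953]
{'clock': 1.05, 'q': array([-1.451,  0.326, -0.193,  1.052,  0.   ,  1.437]), 'joint_velocities': array([-0.001, -0.001,  0.   ,  0.   ,  0.001, -0.001]), 'tau': array([  0.001, -44.334,  26.276,   0.001,  -0.   ,   0.   ]), 'position': array([ 0.138, -0.532,  0.231]), 'eef_rot': array([3.116, 0.398, 0.   ]), 'contact_force': array([-0.551, -0.854,  0.746]), 'wrist_torque': array([0.009, 0.028, 0.013]), 'grasp_force': 0.0, 'finger_gap': 0.9986209533004005}
```

```bash
python3 -c "
import cv2,numpy as np
a=[cv2.imread('pics/%s0.png'%c) for c in('scene','side')]
cv2.imwrite('pics/a.png',cv2.resize(np.vstack(a),(400*1,600)) if 0 else cv2.resize(np.hstack(a),(800,300)))"
```

```text
(no output)
```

View pics/scene0.png

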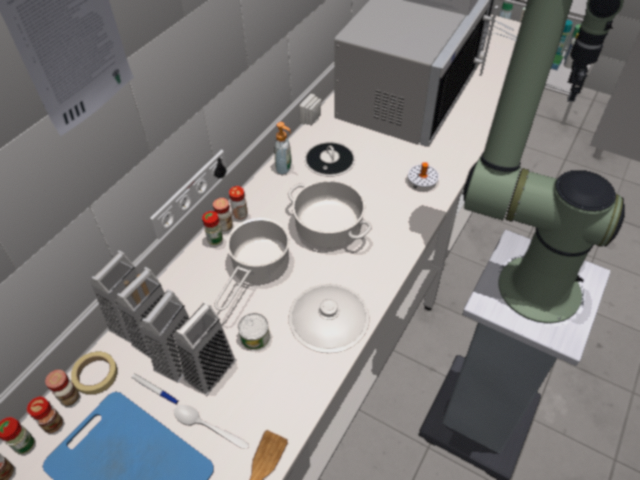

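View pics/side0.png

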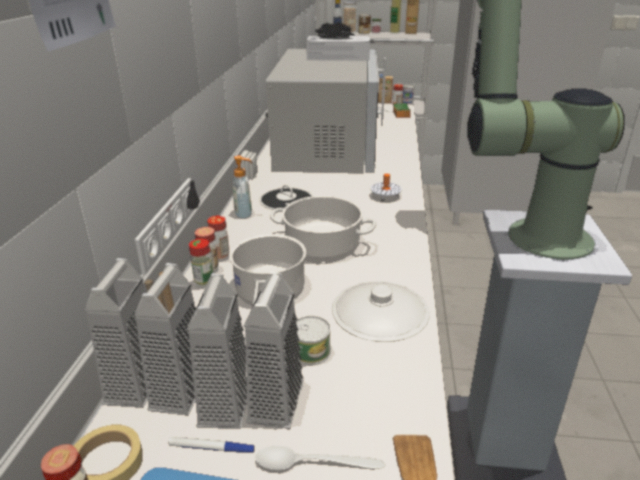

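The scene view shows the rack at (424,175), casserole at (329,215), steel lid at (329,315), glass lid at (330,157), saucepan at (258,250) and tin at (254,330). The microwave corner at (425,138) is near the rack. The side view agrees. The network's second saucepan hit at (257,340) is really the tin.

```bash
cat >> h.py <<'E'
def ori(y): return np.pi*np.array([np.cos(y/2),np.sin(y/2),0])
O=ori(1.5)
E
python3 - <<'E'
from h import *
np.set_printoptions(precision=4,suppress=True)
movep([.436,-.255,.2],O); print(get_state()["clock"])
f=frame("wrist"); save(f,"w1.png")
for r in tip_of("wrist","rack_grip")[:2]: print(r["score"],r["centre"],onz(f,r["centre"],.06))
for r in silhouettes("wrist","rack_grip")[:1]:
    m=r["mask"].astype(np.uint8); c=max(cv2.findContours(m,0,2)[0],key=len)[:,0]
    P=np.array([onz(f,p,.025)[:2] for p in c]); print(m.sum(),P.min(0),P.max(0),cv2.minEnclosingCircle(P.astype(np.float32)))
for n in("pot_floor",):
    for r in tip_of("wrist",n)[:1]: print(n,r["score"],r["centre"],onz(f,r["centre"],.009))
E
```

```text
3.3083
0.97 [317.3, 178.5] [ 0.4367 -0.2192  0.06  ]
9076 [ 0.3889 -0.2679] [ 0.4848 -0.171 ] ((0.4370657205581665, -0.2194276750087738), 0.048593491315841675)
```

View pics/w1.png

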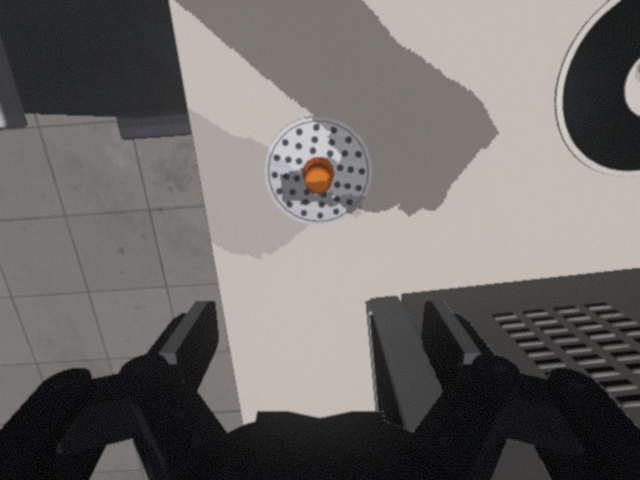

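The wrist view shows the rack upright at (318,172) and the orange post at (318,176). The glass lid is to the right and the microwave at lower right, both clear. The tip and circle estimates agree, so I'll grasp.

Run:
```python
from h import *
np.set_printoptions(precision=4,suppress=True)
x,y=.4369,-.2193
movep([x,y,.12],O); move_l([x,y,.042],.1); grab(40); s=get_state(); print(s["finger_gap"],s["grasp_force"],s["position"])
move_l([x,y,.24],.2)
movep([.596,-.03,.27],O); s=get_state(); print(s["clock"],s["contact_force"],s["grasp_force"])
f=frame("wrist"); save(f,"w2.png")
for r in tip_of("wrist","pot_floor")[:2]: print(r["score"],r["centre"],onz(f,r["centre"],.009))
for r in silhouettes("wrist","pot_floor")[:1]:
    np.save("potmask.npy",r["mask"]); m=r["mask"].astype(np.uint8); c=max(cv2.findContours(m,0,2)[0],key=len)[:,0]
    P=np.array([onz(f,p,.087)[:2] for p in c]); print(m.sum(),P.min(0),P.max(0))
for r in tip_of("wrist","rack_grip")[:1]: print("rack",r["score"],r["centre"],onz(f,r["centre"],s["position"][2]+.018))
```

```text
0.24233464977480612 39.137016964377835 [ 0.437  -0.2194  0.0423]
7.6083 [-0.6014 -0.1704 -1.8823] 39.20457402477041
0.91 [312.9, 85.6] [0.596  0.0865 0.009 ]
43140 [ 0.4651 -0.014 ] [0.7266 0.148 ]
rack 0.95 [320.2, 328.2] [ 0.5955 -0.0316  0.2872]
```

View pics/w2.png

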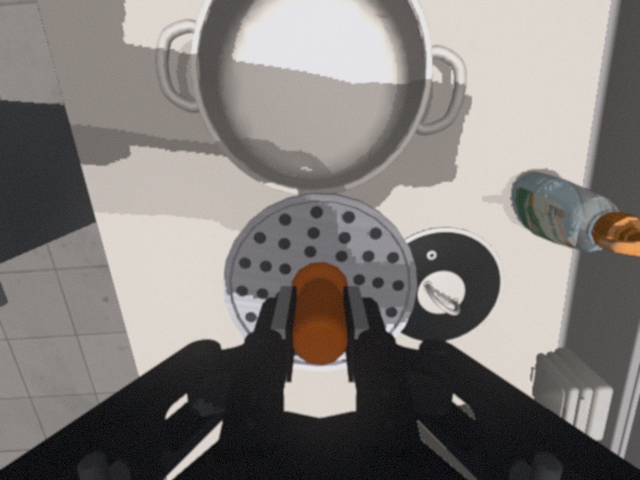

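```bash
cat >> h.py <<'E'
from scipy.optimize import least_squares
def rim(f,mask,z,rad,c0,tol=.012):
    c=max(cv2.findContours(mask.astype(np.uint8),0,2)[0],key=len)[:,0]
    c=c[(c[:,0]>2)&(c[:,0]<637)&(c[:,1]>2)&(c[:,1]<477)]
    P=np.array([onz(f,p,z)[:2] for p in c]); 
    P=P[abs(np.hypot(*(P-c0).T)-rad)<tol]
    s=least_squares(lambda v:np.hypot(*(P-v[:2]).T)-v[2],[*c0,rad],loss="soft_l1",f_scale=.001)
    return s.x,len(P),np.std(s.fun)
E
python3 - <<'E'
from h import *
np.set_printoptions(precision=4,suppress=True)
movep([.596,-.005,.36],O)
f=frame("wrist"); save(f,"w3.png")
t=tip_of("wrist","pot_floor")[0]; c0=onz(f,t["centre"],.009)[:2]; print(t["score"],c0)
print(rim(f,silhouettes("wrist","pot_floor")[0]["mask"],.087,.102,c0))
for c in("scene","side"):
    g=frame(c); t=tip_of(c,"pot_floor")[0]; print(c,t["score"],onz(g,t["centre"],.009)); print(rim(g,silhouettes(c,"pot_floor")[0]["mask"],.087,.102,c0))
print(get_state()["clock"])
E
```

```text
0.75 [0.6002 0.0861]
(array([0.5963, 0.0866, 0.1011]), 236, np.float64(0.003273110931495901))
scene 0.64 [0.5949 0.0746 0.009 ]
(array([0.5967, 0.0858, 0.1019]), 47, np.float64(0.003983547333398249))
side 0.76 [0.5895 0.0983 0.009 ]
(array([0.5963, 0.0925, 0.1054]), 52, np.float64(0.0036053097070743775))
8.7167
```

View pics/w3.png

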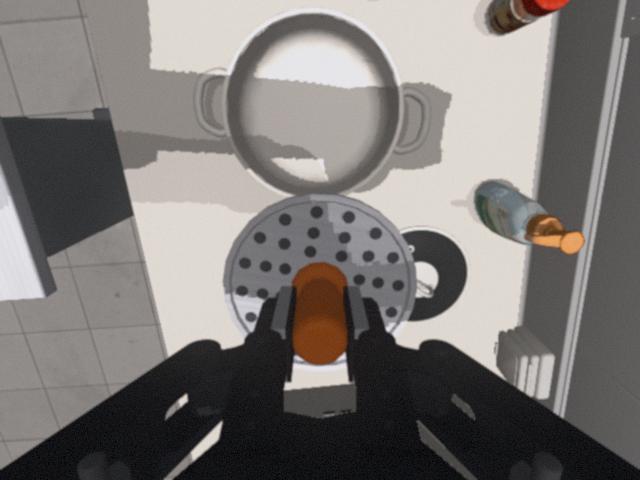

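The wrist view shows the casserole whole, with its rim spanning columns 223–403 and rows 9–195. The rack is held upright. The rim fit gives (0.596, 0.087), so I'll place it.

Run:
```python
from h import *
np.set_printoptions(precision=4,suppress=True)
x,y=.5964,.0866
movep([x,y,.2],O); move_l([x,y,.06],.15); print(move_l([x,y,.047],.03,until_force=4)); s=get_state(); print(s["position"],s["contact_force"])
let_go(); s=get_state(); print(s["clock"],s["contact_force"],s["finger_gap"])
move_l([x,y,.2],.15)
movep([x,y-.08,.33],O)
f=frame("wrist"); save(f,"w4.png")
t=tip_of("wrist","rack_grip")[0]; print(t["score"],t["centre"],onz(f,t["centre"],.069))
m=silhouettes("wrist","rack_grip")[0]["mask"]; print(rim(f,m,.034,.048,np.array([x,y])))
print(rim(f,silhouettes("wrist","pot_floor")[0]["mask"],.087,.102,np.array([x,y])))
print(get_state()["clock"])
```

```text
True
[0.5973 0.0867 0.0513] [-1.1188  0.7212  5.646 ]
11.5833 [0.7425 0.0451 0.5571] 1.0014815110359283
0.79 [316.0, 122.0] [0.5975 0.0876 0.069 ]
(array([0.5973, 0.0869, 0.0478]), 120, np.float64(0.0005753574027575856))
(array([0.5963, 0.0865, 0.1016]), 238, np.float64(0.002192012165897564))
13.5917
```

View pics/w4.png

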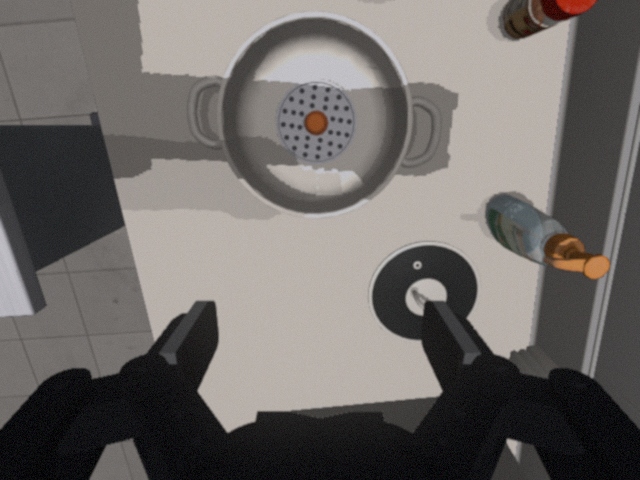

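The rack stands upright and centred in the casserole: post at (316,122), rim centre at about (315,113). On to the lid.

Run:
```python
from h import *
np.set_printoptions(precision=4,suppress=True)
movep([.44,.29,.28],O)
f=frame("wrist"); save(f,"w5.png")
t=tip_of("wrist","steel_lid_knob")[0]; c=onz(f,t["centre"],.042); print(t["score"],t["centre"],c)
m=silhouettes("wrist","steel_lid_knob")[0]["mask"]; print([rim(f,m,z,.1045,c[:2]) for z in(0.,.005)])
print(get_state()["clock"])
```

```text
0.67 [315.3, 137.5] [0.4412 0.3548 0.042 ]
[(array([0.4387, 0.3577, 0.1039]), 267, np.float64(0.0005370178314496984)), (array([0.4388, 0.3578, 0.1027]), 267, np.float64(0.000530669630129786))]
14.9833
```

View pics/w5.png

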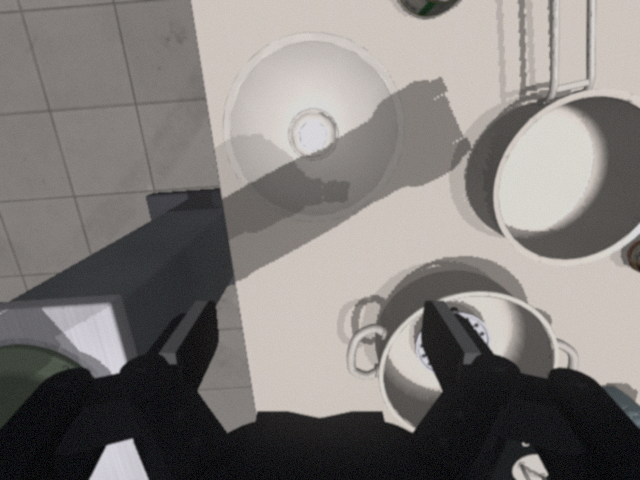

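The wrist view shows the lid at about (313,125) with its knob at (313,134). The saucepan (right) and tin (top) are clear of it. The rim fit gives (0.4387, 0.3577). Next I'll grasp it, lift, and check how it hangs.

Run:
```python
from h import *
np.set_printoptions(precision=4,suppress=True)
x,y=.4387,.3575
movep([x,y,.11],O); print(move_l([x,y,.028],.08,until_force=8)); s=get_state(); print(s["position"],s["contact_force"])
grab(90); s=get_state(); print(s["finger_gap"],s["grasp_force"],s["position"],s["contact_force"])
move_l([x,y,.07],.06); s=get_state(); print(s["contact_force"],s["finger_gap"],s["grasp_force"]); move_l([x,y,.25],.2)
s=get_state(); print(s["clock"],s["contact_force"],s["finger_gap"])
f=frame("wrist"); save(f,"w6.png"); zt=s["position"][2]-.028
m=silhouettes("wrist","steel_lid_knob")[0]["mask"]; print([rim(f,m,zt+d,.1045,np.array([x,y])) for d in (0,.005)])
```

```text
False
[0.4391 0.3578 0.0285] [ 1.0548 -0.4963  0.4675]
0.5489049164821873 88.31854104995728 [0.4391 0.3577 0.0294] [-2.1002 -2.3538  9.2546]
[ 0.1645  0.2017 -3.3055] 0.5467052595739843 88.58984721824527
19.275 [-0.5633 -0.0186 -4.3203] 0.5507914392351642
[(array([0.4375, 0.3569, 0.104 ]), 412, np.float64(0.0019944461573946966)), (array([0.4377, 0.359 , 0.1011]), 398, np.float64(0.00034864936047151345))]
```

View pics/w6.png

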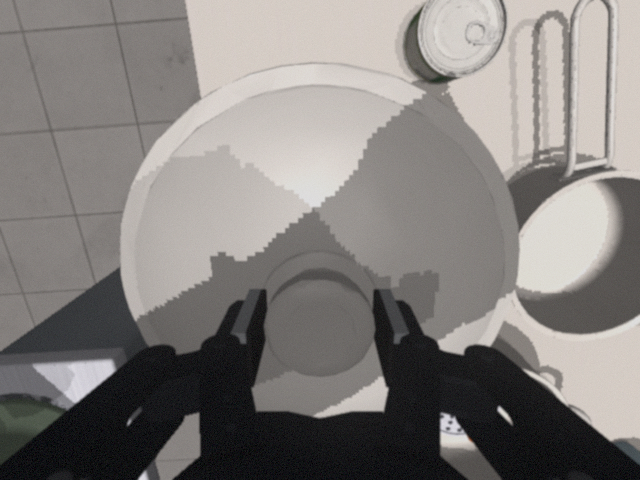

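The lid is held level by its knob at (320,310), with the rim fit within about 1 mm of the TCP. Saucepan and tin are clear. I'll place it on the casserole.

Run:
```python
from h import *
np.set_printoptions(precision=4,suppress=True)
x,y=.597,.0866
movep([x,y,.22],O); move_l([x,y,.13],.12); print(move_l([x,y,.106],.025,until_force=5)); s=get_state(); print(s["position"],s["contact_force"])
let_go(); s=get_state(); print(s["clock"],s["contact_force"],s["finger_gap"])
move_l([x,y,.22],.12); movep([x,y-.07,.36],O); sleep(.3)
f=frame("wrist"); save(f,"w7.png")
t=tip_of("wrist","steel_lid_knob")[0]; print(t["score"],onz(f,t["centre"],.129))
m=silhouettes("wrist","steel_lid_knob")[0]["mask"]; print([rim(f,m,z,.1045,np.array([x,y])) for z in(.087,.092)])
g=frame("side"); h=frame("scene"); a=g["img"][120:320,180:480]; b=h["img"][120:320,180:480]
cv2.imwrite("pics/f.png",cv2.resize(np.hstack([np.vstack([a,b]),cv2.resize(f["img"],(533,400))])[:,:,::-1],(800,384)))
for c,fr in(("side",g),("scene",h)):
    for n in("glass_lid","saucepan_mid","tin"): print(c,n,[onz(fr,r["centre"],Z[n]) for r in tip_of(c,n)[:1]])
print(tri([ray(fr,tip_of(c,"steel_lid_knob")[0]["centre"]) for c,fr in(("side",g),("scene",h),("wrist",f))]))
print(get_state()["clock"])
```

```text
True
[0.597  0.0865 0.1163] [-1.4187 -0.0124  4.0306]
22.5583 [-0.5124 -0.1846  0.1752] 1.000838209527762
0.83 [0.5976 0.0869 0.129 ]
[(array([0.5966, 0.0865, 0.1038]), 280, np.float64(0.00046678146031671843)), (array([0.5967, 0.0866, 0.1025]), 280, np.float64(0.000461150739668891))]
side glass_lid [array([ 0.7368, -0.1621,  0.    ])]
side saucepan_mid [array([0.6925, 0.281 , 0.045 ])]
side tin [array([0.5667, 0.5028, 0.    ])]
scene glass_lid [array([ 0.7423, -0.1724,  0.    ])]
scene saucepan_mid [array([0.7006, 0.2954, 0.045 ])]
scene tin [array([0.5592, 0.4988, 0.    ])]
[0.5962 0.0865 0.1248]
25.2583
```

View pics/f.png

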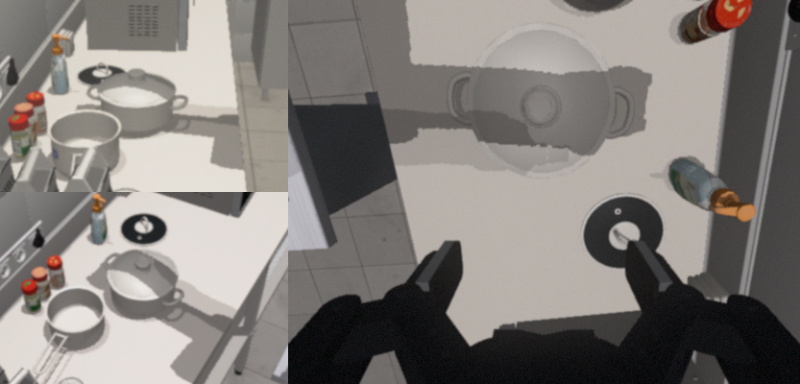

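The three views show the lid level and centred on the casserole (knob at (540,105) in the montage). The bystanders haven't moved and the gripper is clear.

```bash
python3 -c "
from h import *
print(sign_off())"
```

```text
the job is handed in; nothing more can be done
None
```

The steamer rack is standing on its feet in the middle of the casserole and the steel lid is level and centred on top; I handed the job in just after 25 s on the robot's clock, with the gripper clear and the glass lid, saucepan and tin untouched.

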